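# Tip the praline tray with the display wedge

## Robot

A 6-joint arm with a two-finger parallel gripper is mounted at the origin on the work surface. World frame = base frame: x ahead of the robot, y to its left, z up, the work surface at z = 0. Lengths are in m, angles in degrees, forces in N, time in s.
With the tool pointing down it reaches from about 0.375 to 0.825 m from the base axis. Payload 5.5 kg.
Tool frame: the origin (TCP) lies between the finger pads, 19 mm behind the fingertips; this is the grasp point; z points along the fingers, y is the line along which they close (so a half turn about z gives the same grasp; the last joint's range is limited). The gripper opens to 85 mm and grips with 20 to 120 N. Pads are 22 mm wide; open, the fingers measure 114 mm over their backs; the gripper's body (76 mm by 85 mm) begins 54 mm behind the grasp point. The pads swing forward as they close: fully open they stand 13 mm farther back than shut.
Start: joints at [-64.63, 17.962, -2.699, 69.339, 0, 90], TCP at [0.257, -0.542, 0.25] pointing down, gripper open.
Joint ranges: [-152.73, 152.73], [-39.44, 99.34], [-58.76, 71.6], [-118.89, 123.64], [-81.53, 83.1], [-180, 180]. Speed limits (degrees/s): [136.94, 136.94, 172.46, 180, 180, 180].

## Interface

Orientations are given as a 3x3 rotation matrix whose columns are the frame's x, y, z axes.
In Python, from workcell import arm gives the robot as it stands.
- The arm moves only by the tool carry_out, never from a script. Its arguments are lists of equal length, an entry for each row: "delta_pos": the shift along the tool's x, y, z in cm, a list of three; "turn": the turn, a rotation vector about the tool's x, y, z in rad, a list of three. In form: {"delta_pos": [[tx, ty, tz], ...], "turn": [[wx, wy, wz], ...]}. A call has 1 to 20 rows; each row is the pose to reach, as a shift and turn from the pose commanded when the call began, along the tool's axes at that moment; what a row does not reach only later rows make up. A row lasts 1/8 s, in which the tool goes at most 62.5 mm and 10.7 degrees, less where a joint would pass 70% of its speed; a pose out of reach is approached as far as the arm can. A call with a gripper value outside its range is refused whole. "fingers" is the opening, from 0 (shut) to 1 (fully open), set as the call begins (left out, the last holds). The fingers move at their own pace and stop on an object; "newtons" is the grip in N (left out, the last holds). Time passes only in rows, so rows that repeat a pose let the fingers close. It gives the time, the measured TCP pose, the force, the opening and the grip force at its end, in the units of the state.
- arm.read_state(): the state, without advancing time (a new reading comes with each control period).
- arm.read_camera(name): name is "scene" or "top" or "wrist"; returns a dict with "image" (384x512x3 uint8, red, green, blue), "intrinsics" (3x3 intrinsics, pixels), "extrinsics" (4x4, takes a point from camera to world coordinates). Camera axes: x right, y down, z forward; pixel columns grow to the right and rows downward; lengths in m; the calibration is good to about 2 mm. A picture is of the moment at which its call begins. There is no depth.
- arm.job_done(): hands the job in; it is judged then, once.
The state is a dict: "t": time; "joint_positions": joint angles; "qd": joint speeds; "joint_torque": joint torques, N m; "ee_pos": TCP position; "tool_rot": TCP orientation; "wrist_force": force on the tool from outside, world axes, zero at the start; "torque": the same for the moment, N m; "gripper_width": opening from 0.0 (shut) to 1.0 (fully open); "grip_force": force on a finger pad.
Only numpy, scipy, OpenCV 4.12 (cv2) and the standard library are available. Lean on these libraries where they do the work, as an engineer would, in place of code of your own. Each camera call takes 0.05 s, during which the arm holds its last target. There are 200 camera calls.

## Task

Lift the orange display wedge up and off the fork it hangs on, lay it flat on the counter in front of the praline tray and push it, thin tip first, squarely under the middle of the tray's near lip until that lip has just come up off its rails, about 5 mm. Finish holding: keep the wedge gripped by its handle with the tray resting on it. Never tip the tray more than about a centimetre or touch it with the gripper, and leave the jar, the gift box and the bowl where they are.

Things in the scene. Friction and masses are not known exactly. Their poses are not given: they have to be found in the camera images.
- wedge: Orange wedge 110 mm long (x), 50 wide (y), white upright handle, 0.15 kg. Origin: flat underside, below the handle's axis; x to the thin tip, z up. Tip 68 mm ahead of the origin, 3 mm thick; top slopes evenly up to 25 mm thick 2 mm behind the origin (22 in 70), then level to the rear end 42 mm behind. Starts hung on the fork by its flange, tip towards the post, within 0.12 rad of the prongs' line
- wedge_tip (a point): Middle of the thin tip edge of the wedge, at its underside. The orange block is polished and slides easily (friction about 0.25); pushing it in takes 2 to 5 N
- wedge_grip (a point): Middle of the wedge's flat white grip, 85 mm above the underside, a good TCP place from above. The grip is 24 mm (x) by 14 mm (y, pinch across this), 59 to 107 mm above the underside. Below it: round flange 44 mm across, 55 to 60 mm above the underside, and round stem 12 mm across, 25 to 55 mm
- stand: Fixed brass fork. Origin: counter, below the hanging place; x along the prongs from open end to post. Two level prongs 8 mm thick, 20 mm free gap, tops 140 mm up, ending at x -38 mm with tips turned up 5 mm. Post at x +115 mm, no taller than the prongs; wooden foot x 75 to 175 mm, 100 mm wide, 10 mm high
- fork (a point): Hanging place: between the prongs, level with their tops, above the stand's origin; the wedge's stem starts within 4 mm of it. The hung wedge has 22 mm between its level top and the prongs' underside: raise it 8 to 18 mm, then draw it out along the stand's -x (over 110 mm until its tip clears the prongs)
- tray_base: Fixed base: two dark steel rails 8 mm high along x, 158 mm apart inside, bare counter between. Origin: counter, below the middle of the tray's near lip; x from the lip to the hinge (200 mm on, 16 mm up), y along the lip. Rails begin 5 mm before the lip
- tray (a joint): Tilt of the gold display tray of pralines (200 by 190 mm, 0.45 to 0.75 kg) about the hinge at its far edge, rad: 0 = lip resting on the rails, growing as the near lip rises (0.025 is a lift of 5 mm at the lip). It falls back by its own weight
- tray_lip (a point): Underside of the middle of the tray's near lip, a round bar 8 mm thick and 190 mm long; 8 mm above the counter at rest, so the wedge, flat on the counter, first touches it when its tip is about 16 mm past this point; each further 10 mm lifts the lip by about 3 mm. The tray with its pralines stands 36 mm above the counter
- jar: Bystander: amber jar with brass cap, 64 mm across, 100 mm high; origin under its centre
- gift_box: Bystander: dark red gift box 84 by 84 by 53 mm; origin under its centre
- bowl: Bystander: white bowl 100 mm across, 45 mm high; origin under its centre
Things that resemble listed ones, but are neither listed nor needed, are in the scene too. There is more than one size of the stand; the job needs the smaller. What is shaped like the wedge but pink is not meant.

How it is judged:
By the outcome, as a careful person would: the job done as asked, in the order asked, and still so for the second after the job is handed in, while the arm keeps its last pose, push and grip.
It also fails if it takes over 43 s, if anything falls off the work surface, if the arm or the gripper's body presses on something with over 40 N, if the wrist force passes 120 N, or if a joint passes its speed limit or range.

## Working session

There is one attempt and no reset: what is moved stays moved. The work goes in short steps, Python scripts to look and compute and a tool call to move; the robot and the scene stay as the last step left them, time stands still between calls to the robot, and variables do not carry over. Pictures are saved under pics/ and viewed, at most 10 in all, crops included, and the job is handed in when it is done.

Besides the shell and the picture viewer there is one more tool, called after "Emit:" as a command line: name --argument value ..., lists and objects as JSON in quotes. carry_out: Moves the arm, as the interface text tells. Its arguments: {"type":"object","properties":{"delta_pos":{"type":"array","items":{"type":"array","items":{"type":"number"}}},"turn":{"type":"array","items":{"type":"array","items":{"type":"number"}}},"fingers":{"type":"number"},"newtons":{"type":"number"}},"required":["delta_pos","turn"]}

```bash
mkdir -p pics
cat > h.py <<'E'
import numpy as np,cv2
from workcell import arm
def snap(n,f):
    c=arm.read_camera(n); cv2.imwrite('pics/'+f+'.png',c['image'][:,:,::-1]); np.savez('pics/'+f,K=c['intrinsics'],T=c['extrinsics'],im=c['image'])
def ray(f,u,v):
    d=np.load('pics/'+f+'.npz'); r=d['T'][:3,:3]@np.linalg.solve(d['K'],[u,v,1]); return d['T'][:3,3],r
def at(f,u,v,z):
    o,r=ray(f,u,v); return o+r*(z-o[2])/r[2]
def px(f,p):
    d=np.load('pics/'+f+'.npz'); q=d['K']@(d['T'][:3,:3].T@(np.array(p)-d['T'][:3,3])); return q[:2]/q[2]
def crop(f,x,y,w,h,k,o):
    im=np.load('pics/'+f+'.npz')['im'][y:y+h,x:x+w,::-1]; cv2.imwrite('pics/'+o+'.png',cv2.resize(im,None,fx=k,fy=k,interpolation=cv2.INTER_CUBIC))
E
python3 - <<'E'
from h import *
snap('top','t0');snap('scene','s0')
a=np.load('pics/t0.npz');b=np.load('pics/s0.npz')
print(a['T'].round(3),a['K'].round(1),b['T'].round(3),arm.read_state())
E
```

```text
[[-0.019 -0.999  0.037  0.443]
 [-1.     0.018 -0.01  -0.008]
 [ 0.009 -0.037 -0.999  1.255]
 [ 0.     0.     0.     1.   ]] [[413.2   0.  253.2]
 [  0.  413.2 194.9]
 [  0.    0.    1. ]] [[ 0.763  0.45  -0.464  1.055]
 [ 0.646 -0.52   0.559 -0.678]
 [ 0.01  -0.726 -0.687  0.938]
 [ 0.     0.     0.     1.   ]] {'t': 0.1, 'joint_positions': array([-6.46305544e+01,  1.79987821e+01, -2.74713321e+00,  6.93394769e+01,
       -2.29243891e-03,  9.00002032e+01]), 'qd': array([ 0.01018835, -0.15255186,  0.16830782,  0.08362881, -0.11929766,
        0.01650839]), 'joint_torque': array([ 9.87220392e-05, -5.40767527e+01,  3.40540409e+01,  1.12189312e-02,
       -2.93833523e-05, -3.37217401e-06]), 'ee_pos': array([ 0.25685709, -0.54171425,  0.24924541]), 'tool_rot': array([[ 9.03565398e-01,  4.28449667e-01, -6.74708092e-04],
       [ 4.28450196e-01, -9.03564420e-01,  1.32950594e-03],
       [-4.00158470e-05, -1.49037438e-03, -9.99998889e-01]]), 'wrist_force': array([0.3463188 , 0.97296417, 0.14009623]), 'torque': array([0.01979007, 0.05284157, 0.00915835]), 'grip_force': 0.0, 'gripper_width': 0.997613214093757}
```

View pics/t0.png

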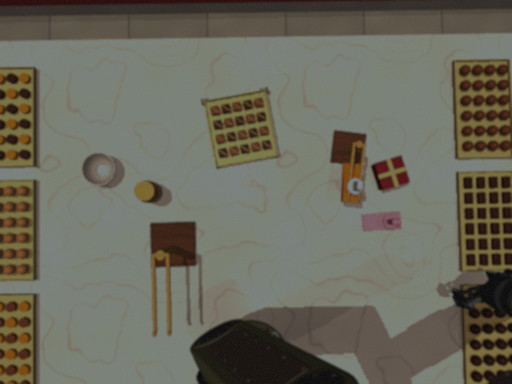

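View pics/s0.png

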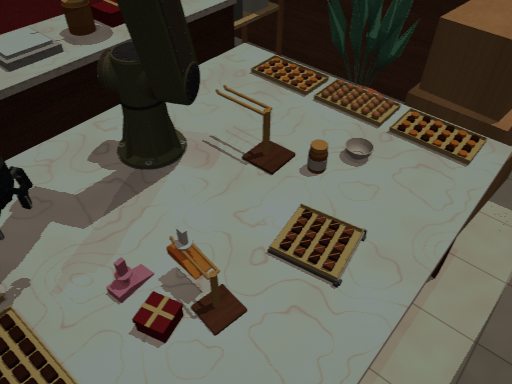

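Top: the wedge hangs on the small fork at about (355,185), with the post up-image at (357,145). The gift box is at (391,173), the pink decoy at (381,221). The tray's near lip runs (217,166)–(278,156) and its hinge is at the far edge. Next, enlarged crops.

Run:
```python
from h import *
crop('t0',195,80,220,150,3.6,'c1')
crop('s0',100,190,280,150,2.8,'c2')
```

```text
(no output)
```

View pics/c1.png

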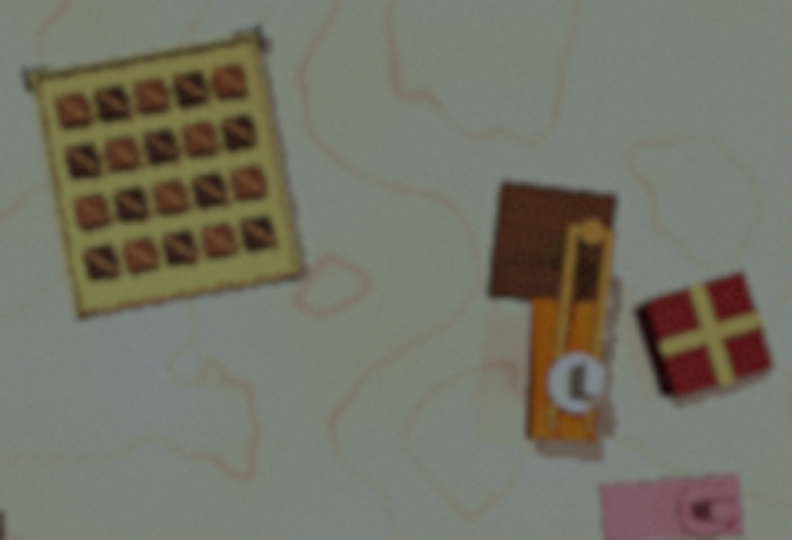

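View pics/c2.png

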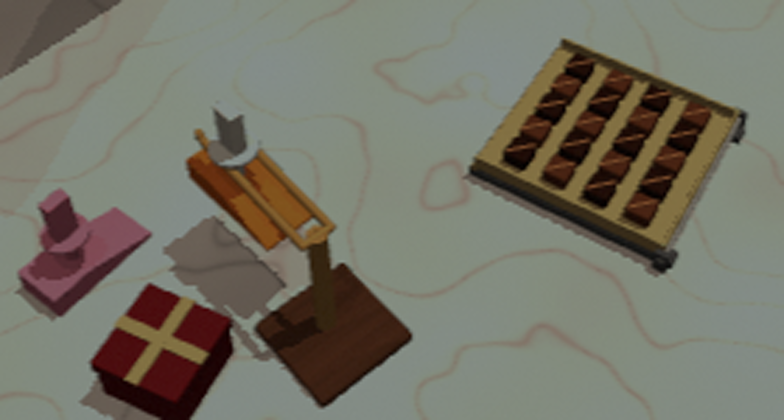

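Run:
```python
from h import *
C=lambda u,v,z:at('t0',195+u/3.6,80+v/3.6,z)
def ang(a,b): d=b-a; return np.degrees(np.arctan2(d[1],d[0])).round(1),np.linalg.norm(d).round(4)
f=C(577,382,.145);print('flange',f,np.hypot(*f[:2]))
print('handle top scene', at('s0',100+230/2.8,190+107/2.8,.192))
for n,a,b in [('L',(555,425),(572,232)),('R',(590,425),(609,232))]:
  a=C(*a,.14);b=C(*b,.14);print('prong',n,a,b,ang(a,b))
a,b=C(529,437,.11),C(598,441,.11);print('rear',a,b,ang(b,a))
a,b=C(529,437,.11),C(533,298,.11);print('side',ang(a,b))
foot=[C(*p,.01) for p in [(489,296),(502,183),(616,195)]];print('foot',foot,ang(foot[0],foot[1]),ang(foot[1],foot[2]))
t=[C(*p,.014) for p in [(80,318),(303,275),(263,38),(36,76)]];print('tray',t,[ang(t[i],t[(i+1)%4]) for i in range(4)])
print('lip mid',(t[0]+t[1])/2)
print('gift', C(745,272,.053),C(640,306,.053),C(664,395,.053),C(771,365,.053))
S=lambda u,v,z:at('s0',100+u/2.8,190+v/2.8,z)
print('scene lip',S(472,172,.012),S(562,46,.012))
print('scene flange',S(236,152,.145))
```

```text
flange [ 0.50259913 -0.29481791  0.145     ] 0.5826864411939521
handle top scene [ 0.50604969 -0.29157282  0.192     ]
prong L [ 0.47082921 -0.27863705  0.14      ] [ 0.61632442 -0.2955083   0.14      ] (np.float64(-6.6), np.float64(0.1465))
prong R [ 0.47034102 -0.30499061  0.14      ] [ 0.61583932 -0.32351136  0.14      ] (np.float64(-7.3), np.float64(0.1467))
rear [ 0.46270444 -0.26556736  0.11      ] [ 0.45862774 -0.31880942  0.11      ] (np.float64(85.6), np.float64(0.0534))
side (np.float64(-3.2), np.float64(0.1077))
foot [array([ 0.58367833, -0.25751104,  0.01      ]), array([ 0.67915237, -0.27097062,  0.01      ]), array([ 0.66731935, -0.36710003,  0.01      ])] (np.float64(-8.0), np.float64(0.0964)) (np.float64(-97.0), np.float64(0.0969))
tray [array([0.57084078, 0.08624785, 0.014     ]), array([ 0.60365116, -0.10103193,  0.014     ]), array([ 0.80481202, -0.07154151,  0.014     ]), array([0.77561079, 0.12004271, 0.014     ])] [(np.float64(-80.1), np.float64(0.1901)), (np.float64(8.3), np.float64(0.2033)), (np.float64(98.7), np.float64(0.1938)), (np.float64(-170.6), np.float64(0.2075))]
lip mid [ 0.58724597 -0.00739204  0.014     ]
gift [ 0.59471038 -0.45813818  0.053     ] [ 0.56847315 -0.37162274  0.053     ] [ 0.49571936 -0.38899073  0.053     ] [ 0.51850757 -0.47687326  0.053     ]
scene lip [ 0.61381821 -0.10167632  0.012     ] [0.57935726 0.09355061 0.012     ]
scene flange [ 0.51266535 -0.29796737  0.145     ]
```

Emit:
carry_out --delta_pos '[[32.8, -11.8, -5], [32.8, -11.8, -5], [32.8, -11.8, -5], [32.8, -11.8, -5], [32.8, -11.8, -5], [32.8, -11.8, -5], [32.8, -11.8, -5], [32.8, -11.8, -5], [32.8, -11.8, -5], [32.8, -11.8, -5]]' --turn '[[0, 0, 0.53], [0, 0, 0.53], [0, 0, 0.53], [0, 0, 0.53], [0, 0, 0.53], [0, 0, 0.53], [0, 0, 0.53], [0, 0, 0.53], [0, 0, 0.53], [0, 0, 0.53]]'

```text
t: 1.35
ee_pos: [0.502, -0.2958, 0.2998]
tool_rot: [[0.996, -0.089, -0.0], [-0.089, -0.996, 0.0], [-0.0, -0.0, -1.0]]
wrist_force: [0.1, 0.1, -0.6]
gripper_width: 1.001
grip_force: 0.0
```

Run:
```python
from h import *
snap('wrist','w1');d=np.load('pics/w1.npz');print(d['T'].round(3),d['K'].round(1))
s=arm.read_state();print(s['t'],s['ee_pos'],s['tool_rot'].round(3),s['joint_positions'].round(1))
```

```text
[[-0.089 -0.961 -0.262  0.567]
 [-0.996  0.086  0.024 -0.301]
 [-0.001  0.263 -0.965  0.425]
 [ 0.     0.     0.     1.   ]] [[331.    0.  258.9]
 [  0.  331.  192.2]
 [  0.    0.    1. ]]
1.4 [ 0.50219013 -0.29576307  0.29988116] [[ 0.996 -0.089 -0.   ]
 [-0.089 -0.996  0.   ]
 [-0.    -0.    -1.   ]] [-30.5  15.3   0.2  74.9  -0.  154.6]
```

View pics/w1.png

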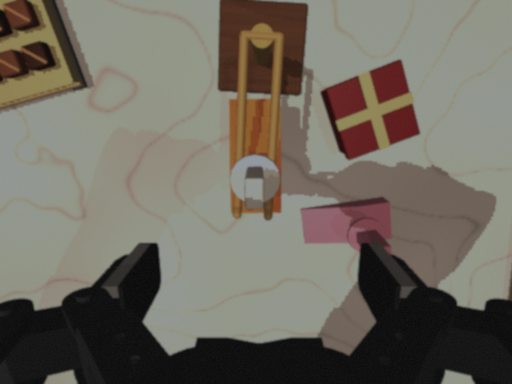

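Run:
```python
from h import *
W=lambda u,v,z:at('w1',u,v,z)
def ang(a,b): d=b-a; return np.degrees(np.arctan2(d[1],d[0])).round(1),np.linalg.norm(d).round(4)
print('flange',W(254.7,182,.145),'top',W(254,188.5,.192))
print('block side',ang(W(231,213,.11),W(230.3,130,.11)),'rear',W(231,213,.11),W(281,211,.11),ang(W(281,211,.11),W(231,213,.11)))
print('prongs',ang(W(237,205,.14),W(243,40,.14)),ang(W(269,205,.14),W(278,40,.14)))
crop('w1',190,0,140,230,2.6,'c3')
```

```text
flange [ 0.50086653 -0.29104737  0.145     ] top [ 0.50723743 -0.29173323  0.192     ]
block side (np.float64(-5.9), np.float64(0.082)) rear [ 0.46286965 -0.26320975  0.11      ] [ 0.46051782 -0.31328125  0.11      ] (np.float64(87.3), np.float64(0.0501))
prongs (np.float64(-8.1), np.float64(0.1371)) (np.float64(-7.6), np.float64(0.137))
```

View pics/c3.png

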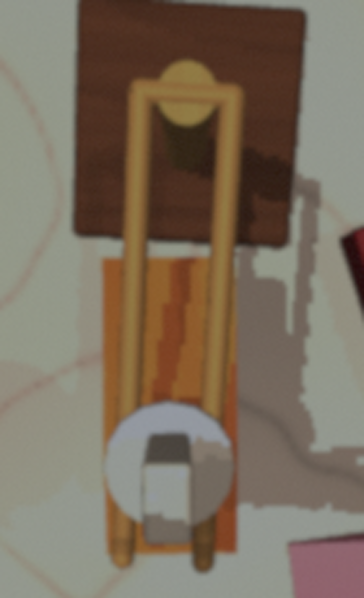

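Run:
```python
from h import *
W=lambda u,v,z:at('w1',190+u/2.6,v/2.6,z)
def ang(a,b): d=b-a; return np.degrees(np.arctan2(d[1],d[0])).round(1),np.linalg.norm(d).round(4)
print('flange',W(169.5,468,.1425),'top',W(166,503,.192),ang(W(142,465,.192),W(190,465,.192)))
rl,rr,tl,tr=W(103,550,.11),W(238,552,.11),W(104,259,.088),W(237,259,.088)
print(rl,rr,tl,tr,ang(rl,tl),ang(rr,tr),'rear->origin',(rl+rr)/2+.042*np.array([.995,-.09,0]))
print(ang(W(123,550,.14),W(141,90,.14)),ang(W(203,560,.14),W(231,90,.14)))
```

```text
flange [ 0.50202511 -0.29155522  0.1425    ] top [ 0.5035249 -0.2912738  0.192    ] (np.float64(-95.1), np.float64(0.0133))
[ 0.46452675 -0.26200044  0.11      ] [ 0.45909417 -0.31371967  0.11      ] [ 0.57207955 -0.27262565  0.088     ] [ 0.56761383 -0.32253314  0.088     ] (np.float64(-5.6), np.float64(0.1103)) (np.float64(-4.6), np.float64(0.1111)) rear->origin [ 0.50360046 -0.29164006  0.11      ]
(np.float64(-8.2), np.float64(0.1472)) (np.float64(-7.9), np.float64(0.1509))
```

Emit:
carry_out --delta_pos '[[0.1, -0.4, 5], [0.1, -0.4, 9], [0.1, -0.4, 11.5], [0.1, -0.4, 12.9], [0.1, -0.4, 12.9], [0.1, -0.4, 12.9]]' --turn '[[0, 0, 0], [0, 0, 0], [0, 0, 0], [0, 0, 0], [0, 0, 0], [0, 0, 0]]'

```text
t: 2.15
ee_pos: [0.5049, -0.2916, 0.1722]
tool_rot: [[0.996, -0.087, 0.002], [-0.087, -0.996, -0.001], [0.002, 0.001, -1.0]]
wrist_force: [-0.2, 0.1, -0.0]
gripper_width: 1.003
grip_force: 0.0
```

Emit:
carry_out --delta_pos '[[0, 0, 0], [0, 0, 0], [0, 0, 0], [0, 0, 0], [0, 0, 0], [0, 0, 0], [0, 0, 0], [0, 0, 0]]' --turn '[[0, 0, 0], [0, 0, 0], [0, 0, 0], [0, 0, 0], [0, 0, 0], [0, 0, 0], [0, 0, 0], [0, 0, 0]]' --fingers 0 --newtons 70

```text
t: 3.15
ee_pos: [0.5043, -0.2911, 0.1712]
tool_rot: [[0.996, -0.087, 0.0], [-0.087, -0.996, -0.0], [0.0, 0.0, -1.0]]
wrist_force: [0.0, 0.2, 2.4]
gripper_width: 0.153
grip_force: 68.5
```

Emit:
carry_out --delta_pos '[[0, 0, -0.4], [0, 0, -0.9], [0, 0, -1.3], [0, 0, -1.3], [0, 0, -1.3]]' --turn '[[0, 0, 0], [0, 0, 0], [0, 0, 0], [0, 0, 0], [0, 0, 0]]'

```text
t: 3.78
ee_pos: [0.5042, -0.291, 0.1839]
tool_rot: [[0.996, -0.087, -0.0], [-0.087, -0.996, 0.0], [-0.0, -0.0, -1.0]]
wrist_force: [0.7, 0.4, -0.9]
gripper_width: 0.155
grip_force: 68.2
```

Emit:
carry_out --delta_pos '[[-2, -0.1, 0], [-5, -0.24, 0], [-8, -0.39, 0], [-11, -0.53, 0], [-13.5, -0.66, 0], [-13.5, -0.66, 0], [-13.5, -0.66, 0]]' --turn '[[0, 0, 0], [0, 0, 0], [0, 0, 0], [0, 0, 0], [0, 0, 0], [0, 0, 0], [0, 0, 0]]'

```text
t: 4.65
ee_pos: [0.3712, -0.2731, 0.1842]
tool_rot: [[0.996, -0.087, 0.001], [-0.087, -0.996, -0.0], [0.001, 0.0, -1.0]]
wrist_force: [0.3, -0.6, 0.3]
gripper_width: 0.152
grip_force: 68.2
```

Run:
```python
from h import *
snap('wrist','w2');snap('top','t2')
s=arm.read_state();print(s['t'],s['ee_pos'],s['tool_rot'].round(3),s['joint_positions'].round(1))
a=cv2.imread('pics/w2.png');b=cv2.imread('pics/t2.png')[80:260,190:430]
b=cv2.resize(b,None,fx=288/180,fy=288/180,interpolation=cv2.INTER_CUBIC)
cv2.imwrite('pics/m.png',np.hstack([cv2.resize(a,(384,288)),b]))
```

```text
4.75 [ 0.37132537 -0.27308027  0.18412657] [[ 0.996 -0.087  0.001]
 [-0.087 -0.996 -0.   ]
 [ 0.001  0.    -1.   ]] [-36.3   5.3 -27.3  57.4   0.  148.6]
```

View pics/m.png

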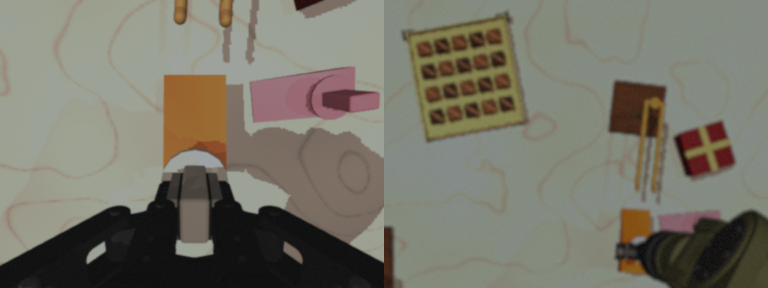

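Emit:
carry_out --delta_pos '[[0, -1.5, -2], [2, -7, -2], [4, -12, -2], [6, -18, -2], [8, -23, -2], [8, -25.5, -2], [8, -25.5, -2], [8, -25.5, -2]]' --turn '[[0, 0, 0], [0, 0, 0], [0, 0, -0.1], [0, 0, -0.2], [0, 0, -0.248], [0, 0, -0.248], [0, 0, -0.248], [0, 0, -0.248]]'

```text
t: 5.75
ee_pos: [0.4724, -0.026, 0.2038]
tool_rot: [[0.987, 0.16, -0.0], [0.16, -0.987, -0.0], [-0.0, 0.0, -1.0]]
wrist_force: [-0.3, 0.4, -0.8]
gripper_width: 0.155
grip_force: 68.7
```

Run:
```python
from h import *
snap('wrist','w3')
s=arm.read_state();print(s['t'],s['ee_pos'],s['tool_rot'].round(3))
W=lambda u,v,z:at('w2',u*4/3,v*4/3,z)
print(W(164,75,.101),W(226,75,.101))
cv2.imwrite('pics/w3b.png',cv2.resize(cv2.imread('pics/w3.png'),(800,600),interpolation=cv2.INTER_CUBIC))
```

```text
5.8 [ 0.47231257 -0.02629451  0.20388637] [[ 0.987  0.16  -0.   ]
 [ 0.16  -0.987 -0.   ]
 [-0.     0.    -1.   ]]
[ 0.43984183 -0.25373816  0.101     ] [ 0.43546453 -0.30363789  0.101     ]
```

View pics/w3b.png

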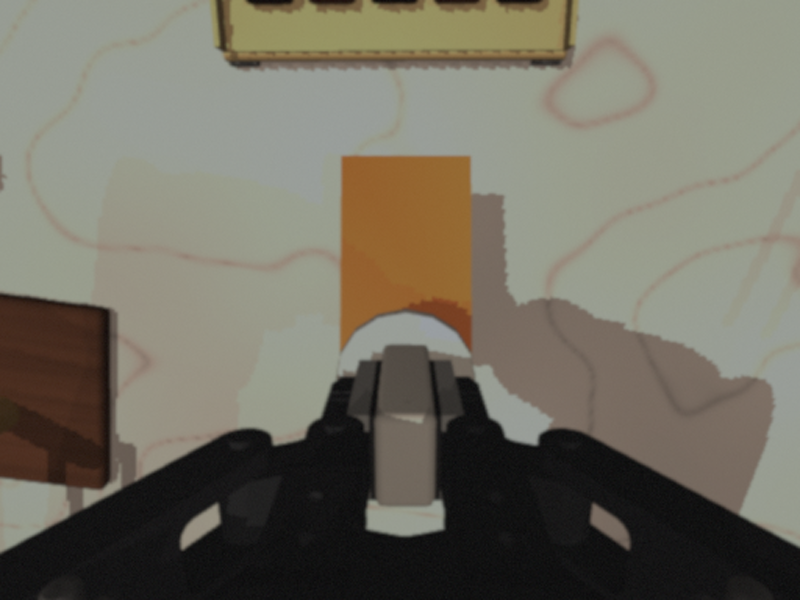

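Run:
```python
from h import *
W=lambda u,v,z:at('w3',u*.64,v*.64,z)
s=arm.read_state();R=s['tool_rot'];p=s['ee_pos']
q=lambda P:((P-p)@R*100).round(2)
for n,a,b,z in [('lip',(226,62),(576,61),.012),('barmid',(226,57),(576,56),.016),('tip',(342,156),(470.5,156),.121),('rails',(262,66),(527,65),.008)]:
  A,B=W(*a,z),W(*b,z);d=A-B;print(n,q(A),q(B),q((A+B)/2),np.linalg.norm(d).round(4),'yaw',np.degrees(np.arctan2(-d[0],d[1])).round(2))
print('toolyaw',np.degrees(np.arctan2(R[1,0],R[0,0])))
```

```text
lip [ 11.88 -10.23  19.18] [11.95  9.5  19.19] [11.92 -0.36 19.19] 0.1973 yaw 9.37
barmid [ 12.07 -10.08  18.78] [12.14  9.36 18.79] [12.1  -0.36 18.79] 0.1944 yaw 9.37
tip [ 6.71 -2.57  8.29] [6.72 2.4  8.29] [ 6.71 -0.09  8.29] 0.0497 yaw 9.22
rails [11.74 -8.32 19.58] [11.8   6.84 19.59] [11.77 -0.74 19.59] 0.1516 yaw 9.42
toolyaw 9.178511708431381
```

Emit:
carry_out --delta_pos '[[1, -0.27, 4], [1.5, -0.27, 8], [1.5, -0.27, 10.5], [1.5, -0.27, 11.2], [1.5, -0.27, 11.3], [1.5, -0.27, 11.3], [1.5, -0.27, 11.3]]' --turn '[[0, 0, -0.003], [0, 0, -0.003], [0, 0, -0.003], [0, 0, -0.003], [0, 0, -0.003], [0, 0, -0.003], [0, 0, -0.003]]'

```text
t: 6.68
ee_pos: [0.4874, -0.0207, 0.092]
tool_rot: [[0.987, 0.163, 0.002], [0.163, -0.987, -0.0], [0.002, 0.0, -1.0]]
wrist_force: [-0.4, -0.0, -1.4]
gripper_width: 0.154
grip_force: 68.8
```

Emit:
carry_out --delta_pos '[[0, 0, 0.1], [0, 0, 0.2], [0, 0, 0.3], [0, 0, 0.4], [0, 0, 0.45], [0, 0, 0.45], [0, 0, 0.45]]' --turn '[[0, 0, 0], [0, 0, 0], [0, 0, 0], [0, 0, 0], [0, 0, 0], [0, 0, 0], [0, 0, 0]]'

```text
t: 7.55
ee_pos: [0.4866, -0.0206, 0.0865]
tool_rot: [[0.987, 0.163, 0.0], [0.163, -0.987, -0.0], [0.0, 0.0, -1.0]]
wrist_force: [-0.1, 0.4, -0.9]
gripper_width: 0.155
grip_force: 68.8
```

Emit:
carry_out --delta_pos '[[0, 0, 0.04], [0, 0, 0.08], [0, 0, 0.1], [0, 0, 0.1], [0, 0, 0.1]]' --turn '[[0, 0, 0], [0, 0, 0], [0, 0, 0], [0, 0, 0], [0, 0, 0]]'

```text
t: 8.18
ee_pos: [0.4867, -0.0207, 0.0862]
tool_rot: [[0.987, 0.163, 0.0], [0.163, -0.987, -0.0], [0.0, 0.0, -1.0]]
wrist_force: [-3.2, -1.4, 5.6]
gripper_width: 0.151
grip_force: 70.1
```

Run:
```python
from h import *
snap('wrist','w4');s=arm.read_state();print(s['t'],s['wrist_force'],s['ee_pos'])
cv2.imwrite('pics/w4b.png',cv2.resize(cv2.imread('pics/w4.png')[0:250,100:420],(800,600*25*8//(24*8)*24//25),interpolation=cv2.INTER_CUBIC))
print(cv2.imread('pics/w4b.png').shape)
```

```text
8.225 [-2.9583205  -1.09430874  6.52462484] [ 0.48676596 -0.02071013  0.08622638]
(600, 800, 3)
```

View pics/w4b.png

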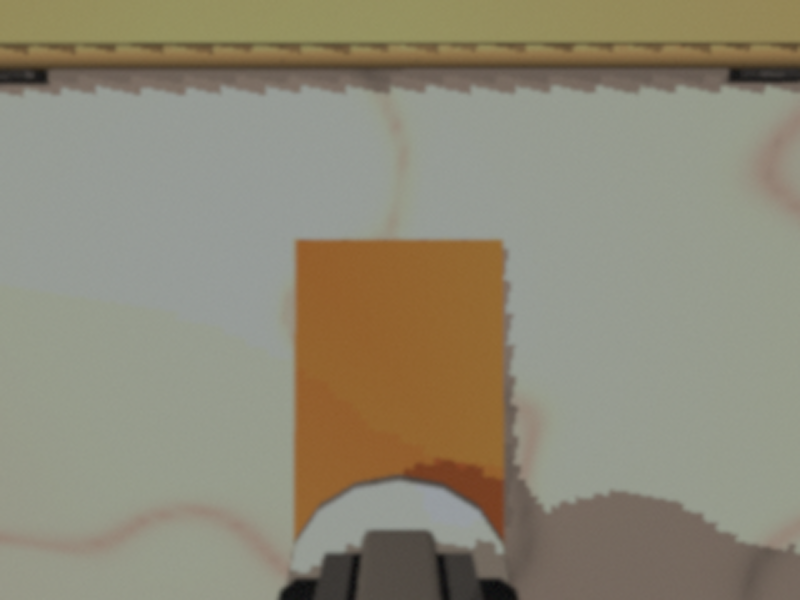

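Run:
```python
from h import *
W=lambda u,v,z:at('w4',100+u/2.5,v/2.4,z)
s=arm.read_state();R=s['tool_rot'];p=s['ee_pos']
q=lambda P:((P-p)@R*100).round(2)
for n,a,b,z in [('lip',(0,67),(800,67),.012),('tip',(295.5,240),(503,240),.003),('rails',(47,76),(730,76),.008)]:
  A,B=W(*a,z),W(*b,z);d=A-B;print(n,q(A),q(B),q((A+B)/2),np.linalg.norm(d).round(4))
```

```text
lip [10.49 -8.85  7.43] [10.49  8.73  7.43] [10.49 -0.06  7.43] 0.1758
tip [ 6.68 -2.58  8.33] [6.68 2.44 8.33] [ 6.68 -0.07  8.33] 0.0503
rails [10.38 -7.99  7.83] [10.38  7.36  7.83] [10.38 -0.31  7.83] 0.1535
```

Emit:
carry_out --delta_pos '[[0.6, -0.15, -0.03], [1.6, -0.15, -0.03], [2.6, -0.15, -0.03], [3.6, -0.15, -0.03], [4.4, -0.15, -0.03], [5.0, -0.15, -0.03], [5.3, -0.15, -0.03], [5.3, -0.15, -0.03], [5.3, -0.15, -0.03]]' --turn '[[0, 0, 0], [0, 0, 0], [0, 0, 0], [0, 0, 0], [0, 0, 0], [0, 0, 0], [0, 0, 0], [0, 0, 0], [0, 0, 0]]'

```text
t: 9.35
ee_pos: [0.5394, -0.0104, 0.0862]
tool_rot: [[0.987, 0.163, 0.001], [0.163, -0.987, 0.0], [0.001, 0.0, -1.0]]
wrist_force: [0.1, -0.1, 6.1]
gripper_width: 0.157
grip_force: 69.6
```

Emit:
carry_out --delta_pos '[[0.1, 0, 0], [0.2, 0, 0], [0.3, 0, 0], [0.3, 0, 0]]' --turn '[[0, 0, 0], [0, 0, 0], [0, 0, 0], [0, 0, 0]]'

```text
t: 9.85
ee_pos: [0.5414, -0.0101, 0.0862]
tool_rot: [[0.987, 0.163, -0.0], [0.163, -0.987, -0.0], [-0.0, 0.0, -1.0]]
wrist_force: [-4.5, -1.0, 7.4]
gripper_width: 0.156
grip_force: 70.3
```

Emit:
carry_out --delta_pos '[[0.1, 0, 0], [0.2, 0, 0], [0.3, 0, 0], [0.3, 0, 0]]' --turn '[[0, 0, 0], [0, 0, 0], [0, 0, 0], [0, 0, 0]]'

```text
t: 10.35
ee_pos: [0.5429, -0.0099, 0.0863]
tool_rot: [[0.987, 0.163, -0.003], [0.163, -0.987, -0.001], [-0.003, 0.0, -1.0]]
wrist_force: [-8.6, -1.6, 13.5]
gripper_width: 0.153
grip_force: 71.1
```

Emit:
carry_out --delta_pos '[[0.1, 0, 0], [0.2, 0, 0], [0.3, 0, 0], [0.3, 0, 0]]' --turn '[[0, 0, 0], [0, 0, 0], [0, 0, 0], [0, 0, 0]]'

```text
t: 10.85
ee_pos: [0.5458, -0.0095, 0.0862]
tool_rot: [[0.987, 0.163, -0.003], [0.163, -0.987, -0.001], [-0.003, 0.0, -1.0]]
wrist_force: [-8.3, -1.9, 13.8]
gripper_width: 0.156
grip_force: 71.2
```

Emit:
carry_out --delta_pos '[[0.2, 0, 0], [0.4, 0, 0], [0.6, 0, 0], [0.8, 0, 0], [0.9, 0, 0], [0.9, 0, 0], [0.9, 0, 0]]' --turn '[[0, 0, 0], [0, 0, 0], [0, 0, 0], [0, 0, 0], [0, 0, 0], [0, 0, 0], [0, 0, 0]]'

```text
t: 11.72
ee_pos: [0.5548, -0.008, 0.0863]
tool_rot: [[0.987, 0.163, -0.003], [0.163, -0.987, -0.001], [-0.003, 0.001, -1.0]]
wrist_force: [-7.6, -2.5, 13.8]
gripper_width: 0.154
grip_force: 71.1
```

Run:
```python
from h import *
snap('wrist','w5');snap('scene','s5');s=arm.read_state();print(s['t'],s['wrist_force'],s['ee_pos'])
a=cv2.imread('pics/w4.png')[0:80];b=cv2.imread('pics/w5.png')[60:220]
print(px('w4',[.591,-.007,.012]),px('w5',[.591,-.007,.012]))
A=cv2.resize(cv2.imread('pics/w5.png'),(768,576))[0:400]
S=lambda f:cv2.resize(cv2.imread(f'pics/{f}.png')[195:290,262:372],None,fx=2,fy=2,interpolation=cv2.INTER_CUBIC)
B=np.hstack([S('s0'),S('s5')]);B=cv2.copyMakeBorder(B,0,0,0,768-B.shape[1],0)
cv2.imwrite('pics/f.png',np.vstack([A,B]))
```

```text
11.825 [-7.88308308 -2.24469807 13.1984769 ] [ 0.55485159 -0.00804947  0.08625951]
[267.28642626  27.69834116] [268.8243954  152.91539116]
```

View pics/f.png

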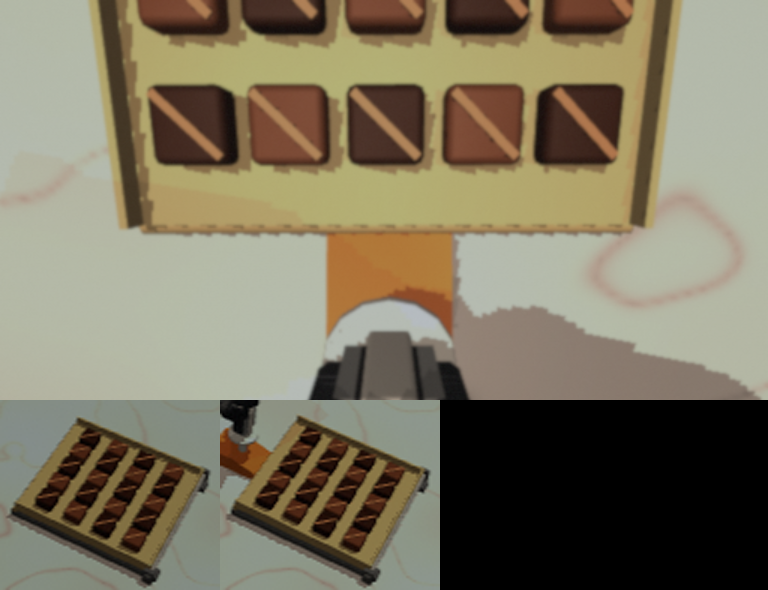

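The wedge is centred under the lip (wedge mid x≈390, lip mid ≈387). The lip's lower edge is at y≈234. Next, estimate the lift.

Run:
```python
from h import *
s=arm.read_state();R=s['tool_rot'];p=s['ee_pos']
for z in (.012,.016): print('lip x',((at('w5',387/1.5,234/1.5,z)-p)@R*100).round(2))
a,b=at('w5',142/1.5,231/1.5,.012),at('w5',632/1.5,231/1.5,.012);print('len@.012',np.linalg.norm(a-b), 'camz',np.load('pics/w5.npz')['T'][2,3])
# praline/tray scale change w4->w5 cannot overlap; scene optical flow of lip vs hinge region
A,B=[cv2.cvtColor(np.load(f'pics/{f}.npz')['im'],cv2.COLOR_RGB2GRAY) for f in('s0','s5')]
T=np.array([.591+.10*.987,-.007+.016,.02]);x=np.array([.987,.162,0]);y=np.array([-.162,.987,0]);l=np.array([.591,-.007,0])
for d in (.03,.07,.11,.15,.18):
  pts=np.array([px('s0',l+d*x+k*y+[0,0,.03]) for k in np.linspace(-.08,.08,15)],np.float32).reshape(-1,1,2)
  q,st,_=cv2.calcOpticalFlowPyrLK(A,B,pts,None,winSize=(9,9));m=np.median((q-pts)[st[:,0]==1].reshape(-1,2),axis=0)
  print(d,m,'px per 5mm',px('s0',l+d*x+[0,0,.035])-px('s0',l+d*x+[0,0,.03]))
```

```text
lip x [ 3.42 -0.17  7.42]
lip x [ 3.48 -0.17  7.02]
len@.012 0.19734602203435347 camz 0.2109577210699357
0.03 [ 0.2604065 -0.7220154] px per 5mm [ 0.11522275 -1.17787413]
0.07 [ 0.2614441 -0.5252838] px per 5mm [ 0.15361203 -1.17606643]
0.11 [ 0.19729614 -0.34329224] px per 5mm [ 0.19390117 -1.17379775]
0.15 [ 0.17678833 -0.23672485] px per 5mm [ 0.23619861 -1.17103452]
0.18 [-0.07299805 -0.1567688 ] px per 5mm [ 0.2693091  -1.16861591]
```

Emit:
carry_out --delta_pos '[[0.15, 0, 0], [0.3, 0, 0], [0.45, 0, 0], [0.45, 0, 0], [0.45, 0, 0], [0.45, 0, 0]]' --turn '[[0, 0, 0], [0, 0, 0], [0, 0, 0], [0, 0, 0], [0, 0, 0], [0, 0, 0]]'

```text
t: 12.58
ee_pos: [0.5594, -0.0073, 0.0863]
tool_rot: [[0.987, 0.163, -0.002], [0.163, -0.987, -0.001], [-0.002, 0.001, -1.0]]
wrist_force: [-7.7, -1.0, 11.8]
gripper_width: 0.154
grip_force: 71.0
```

Run:
```python
from h import *
snap('scene','s6');s=arm.read_state();print(s['t'],s['wrist_force'],s['ee_pos'])
A,B=[cv2.cvtColor(np.load(f'pics/{f}.npz')['im'],cv2.COLOR_RGB2GRAY) for f in('s0','s6')]
x=np.array([.987,.162,0]);y=np.array([-.162,.987,0]);l=np.array([.591,-.007,0])
for d in (.03,.07,.11,.15):
  pts=np.array([px('s0',l+d*x+k*y+[0,0,.03]) for k in np.linspace(-.08,.08,15)],np.float32).reshape(-1,1,2)
  q,st,_=cv2.calcOpticalFlowPyrLK(A,B,pts,None,winSize=(9,9));m=np.median((q-pts)[st[:,0]==1].reshape(-1,2),axis=0)
  print(d,m,'lip lift mm',-m[1]/1.175*5/(1-d/.2))
```

```text
12.625 [-8.38541421 -2.29744958 12.25066524] [ 0.5593595  -0.00730708  0.08623318]
0.03 [ 0.33602905 -0.96391296] lip lift mm 4.825597
0.07 [ 0.3805542 -0.7136841] lip lift mm 4.672237
0.11 [ 0.25686646 -0.4965973 ] lip lift mm 4.6959553
0.15 [ 0.20825195 -0.2960968 ] lip lift mm 5.0399456
```

Both checks agree on a lip lift of about 5 mm: the push distance and the tray's movement in the scene camera. I'm handing in.

```bash
python3 -c "
from workcell import arm
print(arm.job_done())"
```

```text
the job is handed in; nothing more can be done
None
```

The job is handed in at about 12.6 s: the orange wedge is off the fork and flat under the middle of the tray's near lip, lifting it about 5 mm by camera estimate, and the gripper still holds its handle.

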